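Show a printed photo tile to the inspection camera

TASK

Take the ceramic tile printed with the orange sun over blue water out of the cooling rack and hold it up in the air in front of the inspection camera: picture towards the lens and right way up, square to the lens (which may look downwards), the middle of the tile centred on the lens axis, with 120 mm between picture and lens. The fresh print marks easily, so grip it gently, with no more than about 30 N, and leave the other tiles, the camera and everything else as they are. Finish while still holding the tile there, steady in the air.

Things in the scene. Friction and masses are not known exactly. Their poses are not given: they have to be found in the camera images.
- tile_sun: the tile to show: white ceramic, 9 mm thick, 60 wide, 80 tall, 90 to 145 g, upright in any of the rack's three places, bottom 8 mm and top edge 88 mm above the bench. Picture on one face: orange disc in light blue sky over dark blue water; back white, top edge orange. Origin: middle of its underside; x out of the picture (at first away from the robot, as the rack's x), y along its width, z up
- sun_face (a point): middle of the picture side of the sun tile: 4.5 mm along the tile's x and 40 mm along its z from its origin; same axes as the tile
- sun_sight (a point): imaginary point 120 mm straight out from the middle of the sun tile's picture side: the lens should come here
- lens (a point): middle of the front of the camera lens, about 0.25 m above the bench. Same axes as the camera head: the camera looks along its -x, y is sideways, z is the top of its picture. The tile is shown rightly when its axes are parallel to these (same way round) and sun_face lies at x = -0.120, y = 0, z = 0 here.
- camera_head: inspection camera: grey box 50 x 46 x 46 mm with a black lens tube (26 mm across) in a white ring light (64 mm across), 0.25 m up on its post. Origin at its tilt hinge, 51 mm behind the lens front. It looks along its -x, towards the robot's side, level or up to 0.35 rad downwards; a stiff hinge keeps the tilt. y sideways, z its up
- camera_stand: fixed stand of the camera: steel base plate 110 x 110 x 14 mm with an upright post 20 mm across, 0.30 m tall, in its middle; origin under the base centre, z up; the camera looks to its -x side, the lens about 0.096 m in front of the post axis
- rack: fixed aluminium cooling rack: base 56 x 262 x 8 mm, one slot along its y between two rails (each 8 mm thick, tops 28 mm above the bench), 12 mm wide, 20 mm deep; end plates 36 mm high. Origin under its centre. Three tiles stand in the slot side by side, 80 mm apart (20 mm gaps), pictures towards the rack's +x
- tile_red: tile of the same size with a red heart on pink and a red top edge, same frame as tile_sun; leave it alone
- tile_green: tile of the same size with a green tree on pale green and a green top edge, same frame as tile_sun; leave it alone
- tape: amber roll of tape lying flat, 80 mm across, 20 mm high; origin under its centre; leave it alone
- squeegee: yellow squeegee blade 100 x 60 x 8 mm with a blue grip strip (20 mm high), lying flat; origin under its centre; leave it alone
- cleaner: blue jar with white cap and pale label, 60 mm across, 90 mm tall; origin under its centre; leave it alone
- mug: white mug, 80 mm across, 95 mm tall, handle to its +y; origin under its centre; leave it alone
- scraper: spatula 200 mm long lying on the bench along its x; leave it alone
Mind the look-alikes: they are no part of the job. Leave any brown look-alike of the tile_sun alone.

How it is judged:
By the outcome, as a careful person would: the job done as asked, in the order asked, and still so for the second after the job is handed in, while the arm keeps its last pose, push and grip.
It also fails if it takes over 38 s, if anything falls off the work surface, if the arm or the gripper's body presses on something with over 40 N, if the wrist force passes 120 N, or if a joint passes its speed limit or range.

ROBOT

A 6-joint arm with a two-finger parallel gripper is mounted at the origin on the work surface. World frame = base frame: x ahead of the robot, y to its left, z up, the work surface at z = 0. Lengths are in m, angles in rad, forces in N, time in s.
With the tool pointing down it reaches from about 0.375 to 0.975 m from the base axis. Payload 3.8 kg.
Tool frame: the origin (TCP) lies midway between the tips of the shut fingers; the grasp point (between the pads) lies 19 mm behind it; z points along the fingers, y is the line along which they close (so a half turn about z gives the same grasp; the last joint's range is limited). The gripper opens to 85 mm and grips with 20 to 120 N. Pads are 22 mm wide; open, the fingers measure 114 mm over their backs; the gripper's body (76 mm by 85 mm) begins 54 mm behind the grasp point. The pads swing forward as they close: fully open they stand 13 mm farther back than shut.
Start: joints at [1.259, 0.264, 1.604, -0, 1.274, -0.037], TCP at [0.183, 0.65, 0.231] pointing down, gripper open.
Joint ranges: [-2.63, 2.63], [-0.94, 2.18], [0.31, 2.57], [-1.31, 4.45], [0, 2.66], [-2.55, 2.55]. Speed limits (rad/s): [2.57, 2.57, 3.14, 3.14, 3.14, 3.14].

INTERFACE

Orientations are given as a rotation vector (axis times angle).
In Python, from workcell import bot, imaging gives the robot as it stands.
- The arm moves only by the tool step_arm, never from a script. Its argument "series" is a list of rows, each an object of numbers: "grip": the closure, from -1 (fully open) to 1 (shut); "x", "y", "z": the shift along the tool's x, y, z normalised to -1 to 1, where 1 is 500 mm; "ax", "ay", "az": the turn, a rotation vector about the tool's x, y, z normalised to -1 to 1, where 1 is 30 degrees. A call has 1 to 12 rows; each row is the pose to reach, as a shift and turn from the pose commanded when the call began, along the tool's axes at that moment; what a row does not reach only later rows make up. A row lasts 1/10 s, in which the tool goes at most 50 mm and 8.59 degrees, less where a joint would pass 70% of its speed; a pose out of reach is approached as far as the arm can. A call with a number of a shift or a turn outside -1 to 1 is refused whole. A call with a gripper value outside its range is refused whole. The fingers move at their own pace and stop on an object; "force" is the grip in N (left out, the last holds). Time passes only in rows, so rows that repeat a pose let the fingers close. It gives the time, the measured TCP pose, the force, the opening and the grip force at its end, in the units of the state.
- bot.read_state(): the state, without advancing time (a new reading comes with each control period).
- imaging.read_camera(name): name is "scene" or "top" or "wrist"; returns a dict with "img" (384x512x3 uint8, red, green, blue), "fx", "fy", "cx", "cy" (pixels), "R" (3x3) and "t" (3): a world point X has camera coordinates R X + t. Camera axes: x right, y down, z forward; pixel columns grow to the right and rows downward; lengths in m; the calibration is good to about 2 mm. A picture is of the moment at which its call begins. There is no depth.
- bot.finish_job(): hands the job in; it is judged then, once.
The state is a dict: "time": time; "q": joint angles; "joint_vel": joint speeds; "joint_torque": joint torques, N m; "tool_pos": TCP position; "tcp_rot": TCP orientation; "wrist_force": force on the tool from outside, world axes, zero at the start; "torque": the same for the moment, N m; "width": opening from 0.0 (shut) to 1.0 (fully open); "grip_force": force on a finger pad.
Only numpy, scipy, OpenCV 4.12 (cv2) and the standard library are available. Lean on these libraries where they do the work, as an engineer would, in place of code of your own. Each camera call takes 0.05 s, during which the arm holds its last target. There are 200 camera calls.

## Working session

There is one attempt and no reset: what is moved stays moved. The work goes in short steps, Python scripts to look and compute and a tool call to move; the robot and the scene stay as the last step left them, time stands still between calls to the robot, and variables do not carry over. Pictures are saved under pics/ and viewed, at most 10 in all, crops included, and the job is handed in when it is done.

Besides the shell and the picture viewer there is one more tool, called after "Request:" by a JSON object that holds its "name" and its "arguments", one argument or row to a line. step_arm: Moves the arm, as the interface text tells. Scaled input: -1 to 1 covers 500 mm each way for a shift and 30 degrees each way for a turn. Its arguments: {"type":"object","properties":{"series":{"type":"array","items":{"type":"object","properties":{"grip":{"type":"number"},"x":{"type":"number","minimum":-1,"maximum":1},"y":{"type":"number","minimum":-1,"maximum":1},"z":{"type":"number","minimum":-1,"maximum":1},"ax":{"type":"number","minimum":-1,"maximum":1},"ay":{"type":"number","minimum":-1,"maximum":1},"az":{"type":"number","minimum":-1,"maximum":1}}}},"force":{"type":"number"}},"required":["series"]}

```bash
mkdir -p pics; ls
python3 - <<'E'
from workcell import bot, imaging
import cv2,numpy as np,pickle
ims=[]
d={}
for n in("scene","top"):
    c=imaging.read_camera(n); d[n]=c; cv2.imwrite(f"pics/{n}0.png",c["img"][:,:,::-1])
    print(n,c["fx"],c["cx"],c["cy"],np.round(c["R"],3).tolist(),np.round(c["t"],3))
pickle.dump(d,open("d0.pkl","wb"))
s=bot.read_state();print({k:np.round(v,3) for k,v in s.items()})
E
```

```text
pics
scene 487.21758162434156 253.7554672628021 192.33568856636145 [[0.639, 0.769, 0.001], [0.617, -0.512, -0.598], [-0.459, 0.383, -0.801]] [-0.403 -0.237  1.615]
top 458.36307180081786 258.96190969664053 195.82714025550433 [[-0.023, -1.0, -0.009], [-0.983, 0.024, -0.18], [0.181, 0.004, -0.984]] [0.055 0.571 1.302]
{'time': np.float64(0.1), 'q': array([ 1.259,  0.265,  1.605,  0.   ,  1.274, -0.037]), 'joint_vel': array([-0.   ,  0.   , -0.003,  0.   ,  0.   , -0.002]), 'joint_torque': array([-0.0000e+00, -5.1671e+01, -3.6859e+01, -0.0000e+00,  6.0000e-03,
        0.0000e+00]), 'tool_pos': array([0.183, 0.649, 0.23 ]), 'tcp_rot': array([-4.300e-01, -3.112e+00,  3.000e-03]), 'wrist_force': array([-0.745, -0.313,  0.486]), 'torque': array([-0.038,  0.018,  0.011]), 'grip_force': np.float64(0.0), 'width': np.float64(1.004)}
```

View pics/scene0.png

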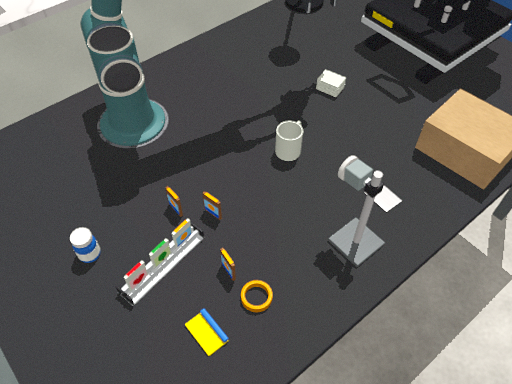

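View pics/top0.png

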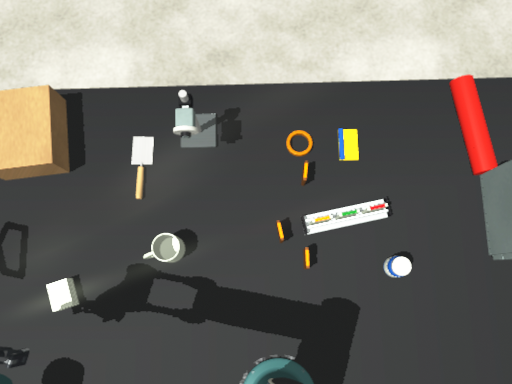

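Candidates: the orange-topped tile in the rack (scene 181,235; top 322,218), and three loose orange-topped look-alikes (scene 173,200; 211,205; 227,263). The task says the sun tile stands in the rack, so the rack one fits. I'll confirm that with an enlarged crop.

Run:
```python
import cv2,numpy as np,pickle
d=pickle.load(open("d0.pkl","rb"))
s=d["scene"]["img"][:,:,::-1];t=d["top"]["img"][:,:,::-1]
f=lambda a,k:cv2.resize(a,None,fx=k,fy=k,interpolation=cv2.INTER_CUBIC)
A=f(s[180:310,115:245],3); B=f(s[145:270,320:410],3)
C=f(t[80:155,165:245],5);
W=np.zeros((600,800,3),np.uint8)
a=cv2.resize(A,(390,390));W[:390,:390]=A; W[:375,400:670]=B
D=f(t[190:240,295:395],4); W[395:595,:400]=D
E=f(t[85:155,165:225],3); W[385:595,410:590]=E
cv2.imwrite("pics/crop1.png",W)
```

```text
(no output)
```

View pics/crop1.png

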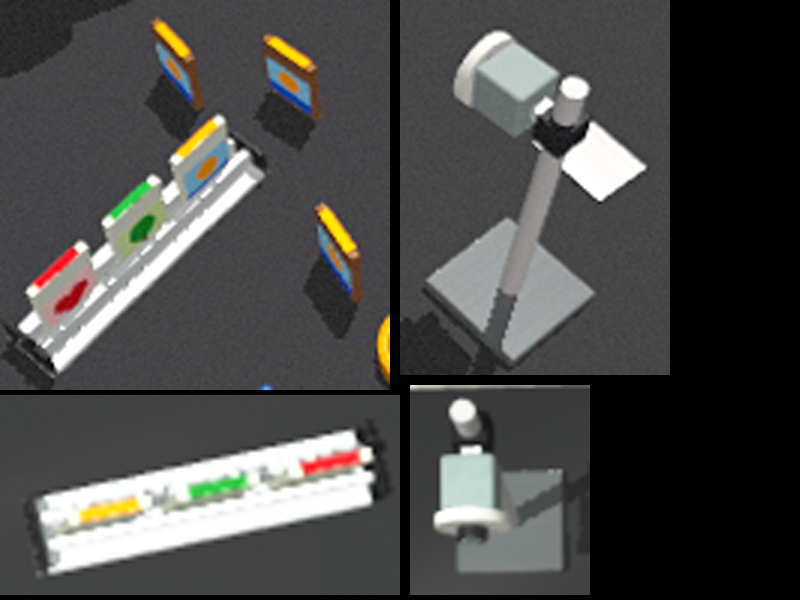

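Confirmed: the rack tile at scene (181,235) has a white body and the sun picture. The three loose ones have brown bodies, so they're decoys. The inspection camera's head looks towards −x and tilts slightly down.

```bash
cat > h.py <<'E'
import cv2,numpy as np
from scipy.spatial.transform import Rotation as Rn
def proj(c,X): 
    p=c["R"]@np.asarray(X,float)+c["t"]; return np.array([c["fx"]*p[0]/p[2]+c["cx"],c["fy"]*p[1]/p[2]+c["cy"]])
def ray(c,p):
    R=np.array(c["R"]); d=R.T@np.array([(p[0]-c["cx"])/c["fx"],(p[1]-c["cy"])/c["fy"],1]); return -R.T@np.array(c["t"]),d/np.linalg.norm(d)
def onz(c,p,z):
    o,d=ray(c,p); return o+d*(z-o[2])/d[2]
def tri(obs):
    A=np.zeros((3,3));b=np.zeros(3);L=[ray(*o) for o in obs]
    for o,d in L: P=np.eye(3)-np.outer(d,d);A+=P;b+=P@o
    X=np.linalg.solve(A,b); return X,[np.linalg.norm((np.eye(3)-np.outer(d,d))@(X-o)) for o,d in L]
def blobs(img,lo,hi,roi,minA=5):
    h=cv2.cvtColor(img,cv2.COLOR_RGB2HSV); m=cv2.inRange(h,lo,hi); k=np.zeros_like(m); x0,y0,x1,y1=roi; k[y0:y1,x0:x1]=m[y0:y1,x0:x1]
    n,l,s,c=cv2.connectedComponentsWithStats(k); o=[(s[i,4],c[i],s[i,:4],(l==i).astype(np.uint8)) for i in range(1,n) if s[i,4]>=minA]
    return sorted(o,key=lambda a:-a[0])
E
python3 - <<'E'
from h import *; import pickle
d=pickle.load(open("d0.pkl","rb")); t=d["top"]; s=d["scene"]
roi=(295,190,395,240); P={}
for n,lo,hi in(("or",(8,120,120),(28,255,255)),("gr",(45,120,80),(80,255,255)),("red",(0,150,120),(5,255,255))):
    b=blobs(t["img"],lo,hi,roi); P[n]=onz(t,b[0][1],.088); print(n,b[0][:3],P[n].round(4))
for n in("or",):
    b=blobs(s["img"],(8,120,120),(28,255,255),(170,218,195,260)); print([x[:3] for x in b]); print("scene top",onz(s,b[0][1],.088))
v=P["or"]-P["red"];print("rack y",v, np.degrees(np.arctan2(-v[0],v[1])))
for x in blobs(t["img"],(5,120,100),(28,255,255),(260,150,320,275)): print("decoy?",x[1],onz(t,x[1],.085).round(3))
# base plate: grey pixels in scene & top
g=cv2.cvtColor(t["img"],cv2.COLOR_RGB2GRAY)
print(g[140:152:2,170:222:3]); print(t["img"][140,205],t["img"][112,185])
g=cv2.cvtColor(s["img"],cv2.COLOR_RGB2GRAY)
m=((g>85)&(g<165)).astype(np.uint8); k=np.zeros_like(m);k[215:270,325:390]=m[215:270,325:390]
n,l,st,c=cv2.connectedComponentsWithStats(k);i=1+np.argmax(st[1:,4]);pts=cv2.findNonZero((l==i).astype(np.uint8));print(st[i])
# manual base corners from crop (crop px/3 + offset), plane z=.014
for p in((427,283),(510,220),(594,292),(510,358)):
    q=((p[0]-400)/3+320-.33,p[1]/3+145-.33);print(q,onz(s,q,.014).round(4))
for p in((564,470),(564,568),(459,568)):
    q=((p[0]-410)/3+165-.33,(p[1]-385)/3+85-.33);print("top",q,onz(t,q,.014).round(4))
pt=tri([(s,((574-400)/3+320-.33,84/3+145-.33)),(t,((463-410)/3+165-.33,(408-385)/3+85-.33))]);print("posttop",pt)
# head grey box top-face corners scene(crop), top(crop)
E
```

```text
or (np.int32(49), array([321.91836735, 218.46938776]), array([315, 216,  15,   6], dtype=int32)) [ 0.4954 -0.136   0.088 ]
gr (np.int32(35), array([349.05714286, 212.45714286]), array([343, 210,  13,   6], dtype=int32)) [ 0.5108 -0.2141  0.088 ]Traceback (most recent call last):
  File "<stdin>", line 5, in <module>
IndexError: list index out of range
```

Run:
```python
from h import *; import pickle
d=pickle.load(open("d0.pkl","rb")); t=d["top"]; s=d["scene"]
roi=(295,190,395,240); P={}
for n,lo,hi in(("or",(8,120,120),(28,255,255)),("gr",(45,120,80),(80,255,255)),("red",(172,150,120),(180,255,255))):
    b=blobs(t["img"],lo,hi,roi); P[n]=onz(t,b[0][1],.088); print(n,b[0][:2],P[n].round(4))
b=blobs(s["img"],(8,120,120),(28,255,255),(170,215,195,260)); print([x[:2] for x in b]); print("scene top",onz(s,b[0][1],.088))
v=P["or"]-P["red"];print("rack y",v, np.degrees(np.arctan2(-v[0],v[1])))
for x in blobs(t["img"],(5,120,100),(28,255,255),(260,150,320,275)): print("decoy?",x[1],onz(t,x[1],.085).round(3))
B=[]
for p in((427,283),(510,220),(594,292),(510,358)):
    q=((p[0]-400)/3+320-.33,p[1]/3+145-.33);B.append(onz(s,q,.014));print(B[-1].round(4))
for i in range(4): e=B[i]-B[i-1];print("edge",np.linalg.norm(e),np.degrees(np.arctan2(e[1],e[0])))
print("center",np.mean(B,0))
for p in((564,470),(564,568),(459,568)):
    q=((p[0]-410)/3+165-.33,(p[1]-385)/3+85-.33);print("top",onz(t,q,.014).round(4))
S=lambda x,y:((x-400)/3+320-.33,y/3+145-.33); T=lambda x,y:((x-410)/3+165-.33,(y-385)/3+85-.33)
print("posttop",tri([(s,S(574,84)),(t,T(463,403))]))
# box top face: front-left/right, back-left/right (seen from robot): top crop and scene crop
for n,a,b in(("backL(+y)",(505,39),(445,458)),("backR",(558,72),(494,458)),("frontR",(522,104),(496,508))): print(n,tri([(s,S(*a)),(t,T(*b))]))
```

```text
or (np.int32(49), array([321.91836735, 218.46938776])) [ 0.4954 -0.136   0.088 ]
gr (np.int32(35), array([349.05714286, 212.45714286])) [ 0.5108 -0.2141  0.088 ]
red (np.int32(21), array([376.42857143, 206.57142857])) [ 0.5259 -0.2932  0.088 ]
[(np.int32(57), array([180.10526316, 225.68421053])), (np.int32(27), array([183.59259259, 235.48148148]))]
scene top [ 0.49627514 -0.136912    0.088     ]
rack y [-0.03052242  0.15711791  0.        ] 10.993601071256803
decoy? [298.57425743 152.47524752] [ 0.692 -0.077  0.085]
decoy? [306.9009901  257.67326733] [ 0.386 -0.089  0.085]
decoy? [279.9010989  230.15384615] [ 0.465 -0.016  0.085]
decoy? [305.09302326 170.36046512] [ 0.638 -0.094  0.085]
decoy? [317.  219.5] [ 0.493 -0.122  0.085]
[0.745  0.1703 0.014 ]
[0.7459 0.2789 0.014 ]
[0.8482 0.2798 0.014 ]
[0.8459 0.172  0.014 ]
edge 0.10087392741757427 -179.05373052858545
edge 0.10856575473026257 89.564787143803
edge 0.1023380633863048 0.535030513474757
edge 0.10787681730170379 -91.22065245782994
center [0.79624491 0.22523553 0.014     ]
top [0.8469 0.1711 0.014 ]
top [0.7403 0.1717 0.014 ]
top [0.743  0.2805 0.014 ]
posttop (array([0.79579548, 0.22478803, 0.30659477]), [np.float64(0.0015395670893985263), np.float64(0.0015395670893983962)])
backL(+y) (array([0.73843613, 0.22795494, 0.31029023]), [np.float64(0.014018854082711625), np.float64(0.014018854082711623)])
backR (array([0.76594387, 0.21641116, 0.29171982]), [np.float64(0.017541527265320645), np.float64(0.017541527265320603)])
frontR (array([0.74271417, 0.22243513, 0.22617068]), [np.float64(0.014831735727840198), np.float64(0.014831735727840209)])
```

```bash
cat >> h.py <<'E'
def go(st,pos,R):
    R0=Rn.from_rotvec(st["tcp_rot"]); R=Rn.from_matrix(R)
    d=R0.inv().apply(np.array(pos)-st["tool_pos"])/.5; a=np.degrees((R0.inv()*R).as_rotvec())/30
    print("shift",d.round(4),"turn",a.round(4))
def down(yaw,tilt=0):  # tool y along tile x (yaw), tool z = -tile z; tilt = look-down of camera
    return Rn.from_euler("ZY",[yaw,-tilt]).as_matrix()@np.array([[0,1,0],[1,0,0],[0,0,-1]],float)
E
python3 - <<'E'
from h import *; import pickle
from workcell import bot
d=pickle.load(open("d0.pkl","rb")); t=d["top"]; s=d["scene"]
S=lambda x,y:((x-400)/3+320-.33,y/3+145-.33); T=lambda x,y:((x-410)/3+165-.33,(y-385)/3+85-.33)
for n,a,b in(("B+",(558,72),(445,458)),("B-",(520,104),(494,458)),("F+",(505,40),(445,507)),("F-",(475,76),(497,507)),("ringtop",(497,33),(472,506))): print(n,tri([(s,S(*a)),(t,T(*b))]))
go(bot.read_state(),[.4955,-.136,.2],down(np.radians(11)))
E
```

```text
B+ (array([0.76384462, 0.2485522 , 0.27108219]), [np.float64(0.0014551922931553172), np.float64(0.00145519229315538)])
B- (array([0.76452475, 0.20696639, 0.26535688]), [np.float64(0.0007793895021887552), np.float64(0.0007793895021884158)])
F+ (array([0.716822  , 0.244331  , 0.27226982]), [np.float64(0.002791189267033779), np.float64(0.0027911892670338784)])
F- (array([0.72124348, 0.20411653, 0.26143721]), [np.float64(9.434916755314572e-05), np.float64(9.434916755317042e-05)])
ringtop (array([0.71469018, 0.22366681, 0.29123678]), [np.float64(0.0037208461460364706), np.float64(0.003720846146036474)])
shift [-1.0277 -1.3413  0.0628] turn [-3.8000e-03  2.0000e-03  2.1085e+00]
```

Request:
{"name": "step_arm", "arguments": {
  "series": [
    {"x": -0.06, "y": -0.075, "az": 0.1, "grip": -0.3},
    {"x": -0.12, "y": -0.15, "az": 0.2, "grip": -0.3},
    {"x": -0.18, "y": -0.225, "az": 0.3, "grip": -0.3},
    {"x": -0.24, "y": -0.3, "az": 0.4, "grip": -0.3},
    {"x": -0.3, "y": -0.375, "az": 0.5, "grip": -0.3},
    {"x": -0.36, "y": -0.45, "az": 0.6, "grip": -0.3},
    {"x": -0.42, "y": -0.525, "az": 0.7, "grip": -0.3},
    {"x": -0.48, "y": -0.6, "az": 0.8, "grip": -0.3},
    {"x": -0.54, "y": -0.675, "az": 0.9, "grip": -0.3},
    {"x": -0.6, "y": -0.75, "az": 1, "grip": -0.3},
    {"x": -0.6, "y": -0.75, "az": 1, "grip": -0.3}
  ],
  "force": 25
}}

```text
validation failed for argument at $.se...
```

Run:
```python
from h import *
from workcell import bot
s=bot.read_state(); print(s["q"].round(2),s["width"]); go(s,[.4955,-.136,.2],down(np.radians(11)))
```

```text
[ 1.26  0.26  1.61  0.    1.27 -0.04] 1.0035534321565096
shift [-1.0277 -1.3413  0.0628] turn [-3.8000e-03  2.0000e-03  2.1085e+00]
```

Request:
{"name": "step_arm", "arguments": {
  "series": [
    {"x": -0.06, "y": -0.075, "z": 0.0, "ax": 0.0, "ay": 0.0, "az": 0.1, "grip": -0.3},
    {"x": -0.3, "y": -0.375, "z": 0.0, "ax": 0.0, "ay": 0.0, "az": 0.5, "grip": -0.3}
  ],
  "force": 25
}}

```text
time: 0.3
tool_pos: [0.221, 0.5588, 0.2299]
tcp_rot: [-0.745, -3.052, 0.003]
wrist_force: [2.1, -0.5, 0.8]
width: 0.692
grip_force: 0.0
```

Run:
```python
from h import *
from workcell import bot
s=bot.read_state(); go(s,[.4955,-.136,.2],down(np.radians(11)))
```

```text
shift [-1.1274 -0.9803  0.0619] turn [-0.0029  0.0021  1.719 ]
```

Request:
{"name": "step_arm", "arguments": {
  "series": [
    {"x": -0.75, "y": -0.65, "z": 0.0, "ax": 0.0, "ay": 0.0, "az": 1.0, "grip": -0.3},
    {"x": -0.75, "y": -0.65, "z": 0.0, "ax": 0.0, "ay": 0.0, "az": 1.0, "grip": -0.3},
    {"x": -0.75, "y": -0.65, "z": 0.0, "ax": 0.0, "ay": 0.0, "az": 1.0, "grip": -0.3},
    {"x": -0.75, "y": -0.65, "z": 0.0, "ax": 0.0, "ay": 0.0, "az": 1.0, "grip": -0.3},
    {"x": -0.75, "y": -0.65, "z": 0.0, "ax": 0.0, "ay": 0.0, "az": 1.0, "grip": -0.3},
    {"x": -0.75, "y": -0.65, "z": 0.0, "ax": 0.0, "ay": 0.0, "az": 1.0, "grip": -0.3},
    {"x": -0.75, "y": -0.65, "z": 0.0, "ax": 0.0, "ay": 0.0, "az": 1.0, "grip": -0.3},
    {"x": -0.75, "y": -0.65, "z": 0.0, "ax": 0.0, "ay": 0.0, "az": 1.0, "grip": -0.3},
    {"x": -0.75, "y": -0.65, "z": 0.0, "ax": 0.0, "ay": 0.0, "az": 1.0, "grip": -0.3},
    {"x": -0.75, "y": -0.65, "z": 0.0, "ax": 0.0, "ay": 0.0, "az": 1.0, "grip": -0.3},
    {"x": -0.75, "y": -0.65, "z": 0.0, "ax": 0.0, "ay": 0.0, "az": 1.0, "grip": -0.3}
  ],
  "force": 25
}}

```text
time: 1.4
tool_pos: [0.4065, 0.0935, 0.2312]
tcp_rot: [1.517, 2.749, -0.003]
wrist_force: [-1.0, 1.1, 0.1]
width: 0.649
grip_force: 0.0
```

Run:
```python
from h import *
from workcell import bot
s=bot.read_state(); print(s["time"],s["tool_pos"]);go(s,[.4955,-.136,.2],down(np.radians(11)))
```

```text
1.4 [0.40649426 0.09354782 0.2311601 ]
shift [-0.4832 -0.0941  0.0635] turn [-4.000e-04  4.400e-03  7.074e-01]
```

Request:
{"name": "step_arm", "arguments": {
  "series": [
    {"x": -0.483, "y": -0.094, "z": 0.03, "ax": 0.0, "ay": 0.004, "az": 0.707, "grip": -0.3},
    {"x": -0.483, "y": -0.094, "z": 0.03, "ax": 0.0, "ay": 0.004, "az": 0.707, "grip": -0.3},
    {"x": -0.483, "y": -0.094, "z": 0.03, "ax": 0.0, "ay": 0.004, "az": 0.707, "grip": -0.3},
    {"x": -0.483, "y": -0.094, "z": 0.03, "ax": 0.0, "ay": 0.004, "az": 0.707, "grip": -0.3},
    {"x": -0.483, "y": -0.094, "z": 0.03, "ax": 0.0, "ay": 0.004, "az": 0.707, "grip": -0.3},
    {"x": -0.483, "y": -0.094, "z": 0.03, "ax": 0.0, "ay": 0.004, "az": 0.707, "grip": -0.3},
    {"x": -0.483, "y": -0.094, "z": 0.03, "ax": 0.0, "ay": 0.004, "az": 0.707, "grip": -0.3},
    {"x": -0.483, "y": -0.094, "z": 0.03, "ax": 0.0, "ay": 0.004, "az": 0.707, "grip": -0.3}
  ],
  "force": 25
}}

```text
time: 2.2
tool_pos: [0.4954, -0.1288, 0.2158]
tcp_rot: [-1.986, -2.43, -0.002]
wrist_force: [0.3, -0.4, -1.2]
width: 0.651
grip_force: 0.0
```

Run:
```python
from h import *
from workcell import bot,imaging
s=bot.read_state(); print(s["time"],s["tool_pos"],s["q"].round(2));go(s,[.4955,-.136,.2],down(np.radians(11)))
c=imaging.read_camera("wrist");cv2.imwrite("pics/w1.png",c["img"][:,:,::-1])
print(-c["R"].T@c["t"],c["R"].round(3).tolist())
P={}
for n,lo,hi in(("or",(8,120,120),(28,255,255)),("gr",(45,120,80),(80,255,255)),("red",(172,150,100),(180,255,255))):
    for b in blobs(c["img"],lo,hi,(0,0,512,384),60)[:5]: print(n,b[:3],onz(c,b[1],.088).round(4),cv2.minAreaRect(cv2.findNonZero(b[3])))
```

```text
2.2 [ 0.49540424 -0.12883425  0.21581508] [-0.3  -0.03  1.96  0.    1.22 -0.51]
shift [-0.0142 -0.0026  0.0316] turn [-0.0026 -0.0062  0.0166]
[ 0.47935621 -0.05421992  0.35884898] [[0.98, 0.199, -0.0], [0.19, -0.934, 0.302], [0.06, -0.296, -0.953]]
or (np.int32(2743), array([469.39956252, 167.94239883]), array([402, 127, 110,  79], dtype=int32)) [ 0.6605 -0.0869  0.088 ] ((456.5, 166.0), (78.0, 109.0), 90.0)
or (np.int32(1169), array([250.13857998,  26.15568862]), array([210,  19,  81,  16], dtype=int32)) [ 0.466  -0.0194  0.088 ] ((250.0, 26.5), (15.0, 80.0), 90.0)
or (np.int32(1003), array([132.78564307, 104.20239282]), array([96, 92, 75, 25], dtype=int32)) [ 0.3883 -0.0909  0.088 ] ((132.8302459716797, 104.3063735961914), (76.73889923095703, 13.957210540771484), 11.888657569885254)
or (np.int32(673), array([433.63447251, 280.15156018]), array([391, 256,  99,  61], dtype=int32)) [ 0.6686 -0.1918  0.088 ] ((439.8320007324219, 286.42401123046875), (92.30489349365234, 49.014617919921875), 10.30484676361084)
or (np.int32(111), array([256.32432432, 204.17117117]), array([253, 193,   9,  20], dtype=int32)) [ 0.4973 -0.1521  0.088 ] ((257.0, 202.5), (8.0, 19.0), 0.0)
red (np.int32(119), array([255.07563025, 354.10084034]), array([250, 338,  11,  30], dtype=int32)) [ 0.5268 -0.305   0.088 ] ((254.77809143066406, 352.4389343261719), (9.887648582458496, 29.263442993164062), 2.862405300140381)
```

View pics/w1.png

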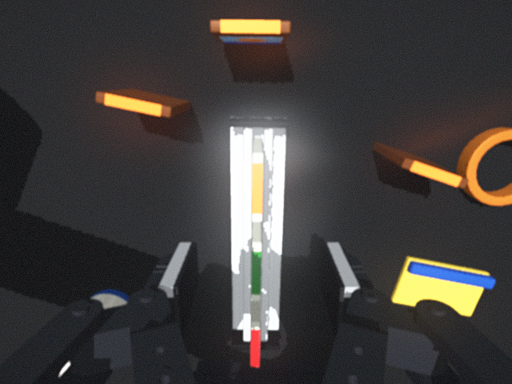

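Run:
```python
from h import *
from workcell import bot,imaging
c=imaging.read_camera("wrist");img=c["img"]
for n,lo,hi in(("or",(10,70,100),(30,255,255)),("gr",(45,80,60),(80,255,255)),("red",(172,120,100),(180,255,255))):
    for b in blobs(img,lo,hi,(240,130,275,384),60)[:1]: 
        r=b[2]; m=(r[0]+(r[2]-1)/2,r[1]+(r[3]-1)/2)
        print(n,b[:3],onz(c,b[1],.088).round(4),onz(c,m,.088).round(4))
        p=[onz(c,(m[0],y),.088) for y in(r[1]-.5,r[1]+r[3]-.5)];print("len",np.linalg.norm(p[0]-p[1]))
print(img[140:230:4,257].tolist())
```

```text
or (np.int32(535), array([256.96074766, 188.03738318]), array([252, 164,  11,  50], dtype=int32)) [ 0.4951 -0.138   0.088 ] [ 0.4952 -0.1384  0.088 ]
len 0.04343698884459122
gr (np.int32(339), array([255.56637168, 272.24188791]), array([252, 252,   9,  42], dtype=int32)) [ 0.5096 -0.2159  0.088 ] [ 0.5101 -0.216   0.088 ]
len 0.042888272970293406
red (np.int32(127), array([253.93700787, 352.81889764]), array([249, 341,  12,  27], dtype=int32)) [ 0.5257 -0.3038  0.088 ] [ 0.5265 -0.3051  0.088 ]
len 0.0326891855666077
[[215, 219, 211], [220, 222, 217], [220, 224, 214], [235, 237, 231], [254, 254, 253], [253, 254, 253], [255, 232, 162], [255, 232, 153], [255, 229, 146], [255, 230, 144], [255, 229, 145], [255, 227, 140], [255, 229, 139], [255, 230, 139], [255, 229, 137], [255, 229, 134], [255, 228, 132], [255, 227, 132], [255, 230, 139], [254, 254, 253], [254, 254, 252], [214, 219, 207], [214, 220, 209]]
```

Run:
```python
from h import *
from workcell import bot
go(bot.read_state(),[.4952,-.137,.055],down(np.radians(10.8)))
```

```text
shift [-0.0172 -0.0039  0.3224] turn [-0.0011 -0.0048  0.0255]
```

Request:
{"name": "step_arm", "arguments": {
  "series": [
    {"x": -0.017, "y": -0.004, "z": 0.0, "ax": 0.0, "ay": -0.005, "az": 0.026, "grip": -0.3},
    {"x": -0.017, "y": -0.004, "z": 0.1, "ax": 0.0, "ay": -0.005, "az": 0.026, "grip": -0.3},
    {"x": -0.017, "y": -0.004, "z": 0.2, "ax": 0.0, "ay": -0.005, "az": 0.026, "grip": -0.3},
    {"x": -0.017, "y": -0.004, "z": 0.27, "ax": 0.0, "ay": -0.005, "az": 0.026, "grip": -0.3},
    {"x": -0.017, "y": -0.004, "z": 0.3, "ax": 0.0, "ay": -0.005, "az": 0.026, "grip": -0.3},
    {"x": -0.017, "y": -0.004, "z": 0.322, "ax": 0.0, "ay": -0.005, "az": 0.026, "grip": -0.3},
    {"x": -0.017, "y": -0.004, "z": 0.322, "ax": 0.0, "ay": -0.005, "az": 0.026, "grip": -0.3},
    {"x": -0.017, "y": -0.004, "z": 0.322, "ax": 0.0, "ay": -0.005, "az": 0.026, "grip": -0.3}
  ],
  "force": 25
}}

```text
time: 3.1
tool_pos: [0.4965, -0.1388, 0.0563]
tcp_rot: [2.004, 2.417, -0.0]
wrist_force: [0.4, -0.2, -0.1]
width: 0.652
grip_force: 0.0
```

Run:
```python
from h import *
from workcell import bot,imaging
go(bot.read_state(),[.4952,-.137,.055],down(np.radians(10.8)))
c=imaging.read_camera("wrist");img=c["img"];cv2.imwrite("pics/w2.png",img[:,:,::-1])
for b in blobs(img,(10,70,100),(30,255,255),(200,100,320,384),60)[:2]: print(b[:3],onz(c,b[1],.088))
```

```text
shift [ 0.004  -0.0018  0.0026] turn [ 0.0021  0.0029 -0.0037]
(np.int32(2415), array([257.10890269, 289.80414079]), array([245, 240,  25, 102], dtype=int32)) [ 0.49473929 -0.13771738  0.088     ]
```

View pics/w2.png

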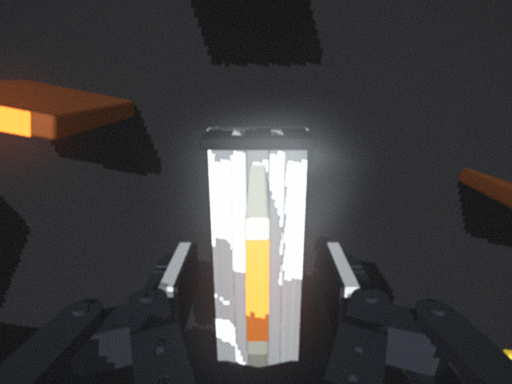

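The orange edge, at px (257,290), sits between the fingers at px 178 and 340. Closing gently.

Request:
{"name": "step_arm", "arguments": {
  "series": [
    {"x": 0.0, "y": -0.002, "z": 0.0, "ax": 0.0, "ay": 0.0, "az": 0.0, "grip": 0.3},
    {"x": 0.0, "y": -0.002, "z": 0.0, "ax": 0.0, "ay": 0.0, "az": 0.0, "grip": 1.0},
    {"x": 0.0, "y": -0.002, "z": 0.0, "ax": 0.0, "ay": 0.0, "az": 0.0, "grip": 1.0},
    {"x": 0.0, "y": -0.002, "z": 0.0, "ax": 0.0, "ay": 0.0, "az": 0.0, "grip": 1.0},
    {"x": 0.0, "y": -0.002, "z": 0.0, "ax": 0.0, "ay": 0.0, "az": 0.0, "grip": 1.0},
    {"x": 0.0, "y": -0.002, "z": 0.0, "ax": 0.0, "ay": 0.0, "az": 0.0, "grip": 1.0}
  ],
  "force": 25
}}

```text
time: 3.75
tool_pos: [0.4952, -0.139, 0.056]
tcp_rot: [2.005, 2.417, -0.0]
wrist_force: [-0.3, -0.3, 5.9]
width: 0.099
grip_force: 27.9
```

Request:
{"name": "step_arm", "arguments": {
  "series": [
    {"x": 0.0, "y": 0.0, "z": -0.02, "ax": 0.0, "ay": 0.0, "az": 0.0, "grip": 1.0},
    {"x": 0.0, "y": 0.0, "z": -0.06, "ax": 0.0, "ay": 0.0, "az": 0.0, "grip": 1.0},
    {"x": 0.0, "y": 0.0, "z": -0.12, "ax": 0.0, "ay": 0.0, "az": 0.0, "grip": 1.0},
    {"x": 0.0, "y": 0.0, "z": -0.2, "ax": 0.0, "ay": 0.0, "az": 0.0, "grip": 1.0},
    {"x": 0.0, "y": 0.0, "z": -0.28, "ax": 0.0, "ay": 0.0, "az": 0.0, "grip": 1.0},
    {"x": 0.0, "y": 0.0, "z": -0.36, "ax": 0.0, "ay": 0.0, "az": 0.0, "grip": 1.0},
    {"x": 0.0, "y": 0.0, "z": -0.44, "ax": 0.0, "ay": 0.0, "az": 0.0, "grip": 1.0},
    {"x": 0.0, "y": 0.0, "z": -0.44, "ax": 0.0, "ay": 0.0, "az": 0.0, "grip": 1.0}
  ],
  "force": 25
}}

```text
time: 4.55
tool_pos: [0.4978, -0.1398, 0.2826]
tcp_rot: [1.998, 2.41, 0.005]
wrist_force: [0.6, -0.3, -1.3]
width: 0.101
grip_force: 26.9
```

Run:
```python
from h import *
from workcell import bot,imaging
s=bot.read_state();print(s["tool_pos"],s["grip_force"],s["width"])
d=s["tool_pos"]-np.array([.4955,-.1390,.056])
c=imaging.read_camera("wrist");img=c["img"];cv2.imwrite("pics/w3.png",img[:,:,::-1])
for b in blobs(img,(10,70,100),(30,255,255),(200,100,320,384),60)[:2]: print(b[:3],"z",.088+d[2],"tile-top minus tcp, tool axes",Rn.from_rotvec(s["tcp_rot"]).inv().apply(onz(c,b[1],.088+d[2])-s["tool_pos"]))
for n in("scene","top"):
    c=imaging.read_camera(n);img=c["img"]; cv2.imwrite(f"pics/{n}1.png",img[:,:,::-1])
    print(n,proj(c,s["tool_pos"]))
```

```text
[ 0.49780482 -0.13976915  0.28262625] 26.91872388124466 0.1013522719805688
(np.int32(2497), array([258.52342811, 290.00800961]), array([246, 240,  26, 103], dtype=int32)) z 0.31462625283991963 tile-top minus tcp, tool axes [ 0.00144785 -0.00092349 -0.03202052]
scene [169.17652733 180.24628654]
top [333.54031497 206.88829885]
```

```bash
cat >> h.py <<'E'
def wristmodel(c,s):
    R0=Rn.from_rotvec(s["tcp_rot"]).as_matrix(); return c["R"]@R0, c["R"]@s["tool_pos"]+c["t"]
def atpose(c,Rt,tt,pos,R):
    return dict(c,R=Rt@R.T,t=tt-Rt@R.T@np.array(pos))
E
python3 - <<'E'
from h import *
from workcell import bot,imaging
s=bot.read_state();print(s["tool_pos"],s["q"].round(2))
c=imaging.read_camera("wrist");Rt,tt=wristmodel(c,s);print(Rt.round(3),tt.round(4))
for tilt in (.3,.5,.7):
  for pos in((.5,.1,.35),(.45,.2,.4),(.5,.15,.4),(.5,.2,.45)):
    R=down(0,tilt);k=atpose(c,Rt,tt,pos,R);print(tilt,pos,[proj(k,X).round() for X in((.7,.225,.25),(.75,.225,.27),(.8,.225,.3),(.8,.225,0.014))])
    
go(s,(.48,.1,.4),down(0,.5))
E
```

```text
[ 0.49391586 -0.13846153  0.27454715] [-0.32 -0.07  1.89 -0.    1.32 -0.51]
[[-0.     1.    -0.001]
 [-0.952 -0.    -0.306]
 [-0.306  0.001  0.952]] [0.0009 0.0295 0.1594]
0.3 (0.5, 0.1, 0.35) [array([466.,  14.]), array([539.,  13.]), array([631.,   9.]), array([385.,  45.])]
0.3 (0.45, 0.2, 0.4) [array([445., 131.]), array([500., 131.]), array([566., 133.]), array([385., 110.])]
0.3 (0.5, 0.15, 0.4) [array([412.,  81.]), array([471.,  81.]), array([542.,  81.]), array([362.,  80.])]
0.3 (0.5, 0.2, 0.45) [array([375., 126.]), array([424., 127.]), array([482., 129.]), array([344., 108.])]
0.5 (0.5, 0.1, 0.35) [array([407.,  20.]), array([465.,  21.]), array([533.,  21.]), array([324.,  46.])]
0.5 (0.45, 0.2, 0.4) [array([389., 126.]), array([433., 126.]), array([484., 126.]), array([325., 108.])]
0.5 (0.5, 0.15, 0.4) [array([360.,  80.]), array([409.,  80.]), array([466.,  80.]), array([304.,  80.])]
0.5 (0.5, 0.2, 0.45) [array([326., 124.]), array([369., 123.]), array([418., 124.]), array([287., 107.])]
0.7 (0.5, 0.1, 0.35) [array([355.,  24.]), array([403.,  26.]), array([457.,  28.]), array([267.,  47.])]
0.7 (0.45, 0.2, 0.4) [array([337., 124.]), array([375., 122.]), array([418., 121.]), array([269., 107.])]
0.7 (0.5, 0.15, 0.4) [array([312.,  80.]), array([355.,  80.]), array([403.,  80.]), array([248.,  80.])]
0.7 (0.5, 0.2, 0.45) [array([279., 123.]), array([318., 121.]), array([362., 121.]), array([232., 107.])]
shift [ 0.4738  0.0606 -0.251 ] turn [-0.9551 -0.0887  0.3484]
```

Run:
```python
from h import *
from workcell import bot
go(bot.read_state(),(.5,.19,.42),down(0,.5))
```

```text
shift [ 0.643   0.1336 -0.2929] turn [-0.9587 -0.0903  0.348 ]
```

Request:
{"name": "step_arm", "arguments": {
  "series": [
    {"x": 0.03, "y": 0.006, "z": -0.02, "ax": -0.05, "ay": 0.0, "az": 0.02, "grip": 1.0},
    {"x": 0.1, "y": 0.02, "z": -0.05, "ax": -0.15, "ay": -0.015, "az": 0.05, "grip": 1.0},
    {"x": 0.18, "y": 0.035, "z": -0.08, "ax": -0.28, "ay": -0.025, "az": 0.1, "grip": 1.0},
    {"x": 0.26, "y": 0.055, "z": -0.12, "ax": -0.4, "ay": -0.035, "az": 0.14, "grip": 1.0},
    {"x": 0.34, "y": 0.07, "z": -0.155, "ax": -0.52, "ay": -0.05, "az": 0.19, "grip": 1.0},
    {"x": 0.42, "y": 0.09, "z": -0.19, "ax": -0.64, "ay": -0.06, "az": 0.23, "grip": 1.0},
    {"x": 0.5, "y": 0.105, "z": -0.23, "ax": -0.76, "ay": -0.07, "az": 0.28, "grip": 1.0},
    {"x": 0.57, "y": 0.12, "z": -0.26, "ax": -0.86, "ay": -0.08, "az": 0.31, "grip": 1.0},
    {"x": 0.62, "y": 0.13, "z": -0.28, "ax": -0.93, "ay": -0.088, "az": 0.335, "grip": 1.0},
    {"x": 0.643, "y": 0.134, "z": -0.293, "ax": -0.96, "ay": -0.09, "az": 0.348, "grip": 1.0},
    {"x": 0.643, "y": 0.134, "z": -0.293, "ax": -0.96, "ay": -0.09, "az": 0.348, "grip": 1.0},
    {"x": 0.643, "y": 0.134, "z": -0.293, "ax": -0.96, "ay": -0.09, "az": 0.348, "grip": 1.0}
  ],
  "force": 25
}}

```text
time: 5.95
tool_pos: [0.4999, 0.1901, 0.4202]
tcp_rot: [1.939, 1.942, 0.496]
wrist_force: [-0.9, -0.0, -1.3]
width: 0.105
grip_force: 26.9
```

Run:
```python
from h import *; import pickle
from workcell import bot,imaging
s=bot.read_state(); print(s["tool_pos"],s["grip_force"])
c=imaging.read_camera("wrist");pickle.dump((c,s),open("v1.pkl","wb"))
print(proj(c,(.7,.225,.25)))
cv2.imwrite("pics/v1.png",c["img"][:,:,::-1])
go(s,(.5,.18,.3),down(0,.5))
```

```text
[0.49990563 0.19009441 0.42015615] 26.88635230064392
[342.87095862 117.89630441]
shift [-0.0199 -0.1154  0.2108] turn [0.0027 0.0011 0.0035]
```

View pics/v1.png

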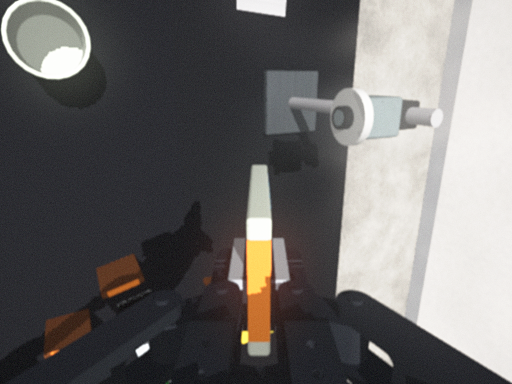

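View 1: lens front near px (340,117), ring centre near (347,116), box behind it, post top (437,117), base plate (292,102). Now a lower second view.

Request:
{"name": "step_arm", "arguments": {
  "series": [
    {"x": -0.005, "y": -0.02, "z": 0.04, "ax": 0.0, "ay": 0.0, "az": 0.0, "grip": 1.0},
    {"x": -0.01, "y": -0.055, "z": 0.1, "ax": 0.0, "ay": 0.0, "az": 0.0, "grip": 1.0},
    {"x": -0.02, "y": -0.09, "z": 0.165, "ax": 0.0, "ay": 0.0, "az": 0.0, "grip": 1.0},
    {"x": -0.02, "y": -0.115, "z": 0.21, "ax": 0.0, "ay": 0.0, "az": 0.0, "grip": 1.0},
    {"x": -0.02, "y": -0.115, "z": 0.21, "ax": 0.0, "ay": 0.0, "az": 0.0, "grip": 1.0},
    {"x": -0.02, "y": -0.115, "z": 0.21, "ax": 0.0, "ay": 0.0, "az": 0.0, "grip": 1.0}
  ],
  "force": 25
}}

```text
time: 6.6
tool_pos: [0.5014, 0.1787, 0.3015]
tcp_rot: [1.94, 1.938, 0.496]
wrist_force: [0.0, 0.2, -0.8]
width: 0.102
grip_force: 26.8
```

Run:
```python
from h import *; import pickle
from workcell import bot,imaging
s=bot.read_state(); print(s["tool_pos"],s["grip_force"])
c=imaging.read_camera("wrist");pickle.dump((c,s),open("v2.pkl","wb"))
p=proj(c,(.7,.225,.25));print(p)
c1=pickle.load(open("v1.pkl","rb"))[0]
f=lambda a,k:cv2.resize(a[:,:,::-1],None,fx=k,fy=k,interpolation=cv2.INTER_CUBIC)
W=np.zeros((600,800,3),np.uint8)
W[:280,:800]=f(c1["img"][65:135,250:450],4)  # origin (250,65)
x0,y0=int(p[0])-80,max(int(p[1])-40,0);print(x0,y0)
a=f(c["img"][y0:y0+78,x0:x0+200],4);W[285:285+a.shape[0],:a.shape[1]]=a
cv2.imwrite("pics/v12.png",W)
```

```text
[0.50140158 0.1786627  0.30148745] 26.83640420436859
[442.26502796 117.051525  ]
362 77
```

View pics/v12.png

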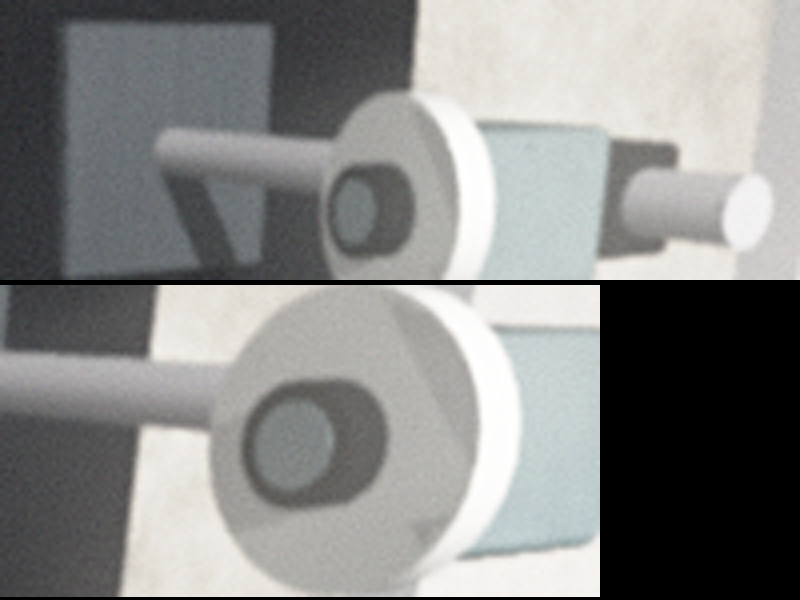

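Run:
```python
from h import *; import pickle
c1=pickle.load(open("v1.pkl","rb"))[0];c2=pickle.load(open("v2.pkl","rb"))[0]
A=lambda x,y:(250+(x+.5)/4-.5,65+(y+.5)/4-.5); B=lambda x,y:(362+(x+.5)/4-.5,77+(y-285+.5)/4-.5)
r=lambda a,b:tri([(c1,A(*a)),(c2,B(*b))])
L=r((355,210),(293,444));print("lens",L)
b=r((320,207),(210,440));t=r((458,205),(478,440));print("ring",b,t,np.linalg.norm(t[0]-b[0]))
v=t[0]-b[0];print("tilt",np.arctan2(-v[0],v[2]),"centre",(t[0]+b[0])/2)
for z in(.3,.3): P=onz(c1,A(748,212),z)
print("post",P); q=P-L[0];print("yaw",np.arctan2(q[1],q[0]),np.hypot(q[0],q[1]))
B4=[onz(c1,A(*p),.014) for p in((62,22),(273,24),(64,278))];print("base",np.round(B4,4))
e=B4[1]-B4[0];g=B4[2]-B4[0];print(np.degrees(np.arctan2(e[1],e[0])),np.degrees(np.arctan2(g[1],g[0])),np.linalg.norm(e),np.linalg.norm(g))
# ellipse aspect: full-res grey contour in v2
for c,w,X in((c1,None,L[0]),(c2,(268,306),L[0])):
    o,d=ray(c,proj(c,X)); print("view elev",np.arctan2(-d[2],np.hypot(d[0],d[1])),"az",np.arctan2(d[1],d[0]))
print(np.arccos(268/306))
```

```text
lens (array([0.69811619, 0.22529922, 0.24468686]), [np.float64(0.00014452229414927025), np.float64(0.00014452229414924005)])
ring (array([0.70933237, 0.22301916, 0.21646786]), [np.float64(0.00012856891899799618), np.float64(0.0001285689189978619)]) (array([0.70312501, 0.22916528, 0.27839995]), [np.float64(0.00045597748086975617), np.float64(0.0004559774808698043)]) 0.0625451024858933
tilt 0.09989492515260459 centre [0.70622869 0.22609222 0.24743391]
post [0.79190055 0.22537875 0.3       ]
yaw 0.0008480622658720154 0.09378439122880479
base [[0.735  0.2801 0.014 ]
 [0.8464 0.2805 0.014 ]
 [0.7369 0.1722 0.014 ]]
0.21160218038067682 -88.98805325213368 0.11145694576108307 0.10792128275692033
view elev 0.8376427009858683 az -0.15388053002118593
view elev 0.5966362869144572 az -0.11322867331452674
0.5036703535119347
```

Run:
```python
from h import *; import pickle
L=np.array([.698,.2253,.2447])
def edges(c,rows,xr,xl,post):
    g=cv2.GaussianBlur(cv2.cvtColor(c["img"],cv2.COLOR_RGB2GRAY),(3,3),0).astype(float); pts=[]
    for y in rows:
        d=np.diff(g[y]); 
        s=d[xr[0]:xr[1]]; i=np.argmax(s)+xr[0]   # face -> white rim: rising
        if d[i]>15: pts.append((i+.5,y))
        if not(post[0]<=y<=post[1]):
            a=np.abs(d[xl[0]:xl[1]]); i=np.argmax(a)+xl[0]
            if a.max()>15: pts.append((i+.5,y))
    return np.array(pts,np.float32)
c1=pickle.load(open("v1.pkl","rb"))[0];c2=pickle.load(open("v2.pkl","rb"))[0]
for n,c,rows,xr,xl,post in(("v1",c1,range(94,140),(354,369),(327,342),(95,114)),("v2",c2,range(84,146),(455,486),(410,432),(91,116))):
    p=edges(c,rows,xr,xl,post)
    for _ in range(4):
        e=cv2.fitEllipseDirect(p); (x,y),(w,h),a=e
        R=np.radians(a);q=(p-[x,y])@np.array([[np.cos(R),-np.sin(R)],[np.sin(R),np.cos(R)]]); r=np.hypot(q[:,0]/(w/2),q[:,1]/(h/2))-1
        k=np.abs(r)<max(2*np.median(np.abs(r)),.03); p=p[k]
    print(n,len(p),e,w/h,np.std(r))
    # normal from ellipse: unit-ray cone eigen-decomposition
    A=np.array([[np.cos(R),-np.sin(R),x],[np.sin(R),np.cos(R),y],[0,0,1]])@np.diag([w/2,h/2,1]); Ci=np.linalg.inv(A);C=Ci.T@np.diag([1,1,-1])@Ci
    K=np.array([[c["fx"],0,c["cx"]],[0,c["fy"],c["cy"]],[0,0,1]]);Q=K.T@C@K;Q/=abs(np.linalg.det(Q))**(1/3)
    l,V=np.linalg.eigh(Q)  # ascending: l0<0<l1<=l2
    l0,l1,l2=l; 
    for sg in(1,-1):
        nrm=np.sqrt((l2-l1)/(l2-l0))*sg*V[:,2]+np.sqrt((l1-l0)/(l2-l0))*V[:,0]
        N=c["R"].T@nrm; N*=np.sign(-N[0]); print("  look dir",N.round(3),"tilt",np.arcsin(-N[2]).round(3),"yaw",np.arctan2(-N[1],-N[0]).round(3))
```

```text
v1 64 ((346.9401550292969, 116.57014465332031), (35.10487365722656, 56.804359436035156), 1.0895284414291382) 0.6179961187091034 0.01363771509676074
  look dir [-0.996 -0.008 -0.086] tilt 0.086 yaw 0.009
  look dir [-0.166 -0.133 -0.977] tilt 1.357 yaw 0.673
v2 90 ((447.5130920410156, 115.04452514648438), (66.90311431884766, 78.78306579589844), 15.011944770812988) 0.8492067888316518 0.007925625860957823
  look dir [-0.995 -0.016 -0.096] tilt 0.096 yaw 0.016
  look dir [-0.307  0.159  0.939] tilt -1.218 yaw -0.477
```

```bash
cat >> h.py <<'E'
YAW,TILT,LENS=.008,.095,np.array([.698,.2253,.2450])
RG=down(YAW,TILT); XC=RG[:,1]
GOAL=LENS-.12*XC-RG@np.array([.0014,.0045,.008])
E
python3 - <<'E'
from h import *; import pickle
from workcell import bot
c1=pickle.load(open("v1.pkl","rb"))[0];c2=pickle.load(open("v2.pkl","rb"))[0]
print("ring c",tri([(c1,(346.94,116.57)),(c2,(447.5,115.04))]))
for b in blobs(c2["img"],(10,70,100),(30,255,255),(200,100,320,384),60)[:1]: print(b[:3])
s=bot.read_state();print(GOAL,XC);go(s,GOAL-.06*XC,RG);go(s,GOAL,RG)
E
```

```text
ring c (array([0.70488791, 0.22638186, 0.2510331 ]), [np.float64(7.252309590146758e-05), np.float64(7.252309590151394e-05)])
(np.int32(2556), array([258.73356808, 290.76604069]), array([246, 239,  31, 104], dtype=int32))
[0.57331772 0.22290248 0.24115421] [0.99545904 0.00796384 0.09485717]
shift [ 0.0863 -0.0461  0.1299] turn [ 0.7844  0.0053 -0.0167]
shift [0.0874 0.0639 0.1778] turn [ 0.7844  0.0053 -0.0167]
```

Run:
```python
from h import *; import pickle
c1=pickle.load(open("v1.pkl","rb"))[0];c2=pickle.load(open("v2.pkl","rb"))[0]
A=lambda x,y:(250+(x+.5)/4-.5,65+(y+.5)/4-.5); B=lambda x,y:(362+(x+.5)/4-.5,77+(y-285+.5)/4-.5)
r=lambda a,b:tri([(c1,A(*a)),(c2,B(*b))])
# exact projected centre vs ellipse centre for ring at estimate
look=-XC
for X,rad in((np.array([.706,.2258,.247]),.032),(np.array([.697,.2253,.246]),.013)):
    e1,e2=RG[:,0],RG[:,2]
    for c in(c1,c2):
        pts=np.array([proj(c,X+rad*(np.cos(a)*e1+np.sin(a)*e2)) for a in np.linspace(0,6.28,40)],np.float32)
        print("ellipse-centre bias px",np.array(cv2.fitEllipse(pts)[0])-proj(c,X))
print("lens by glass",r((354,210),(292,444))[0],"by tube",r((356,210),(297,443))[0],"ring",r((383,208),(336.5,439))[0])
# dark tube extents
for c,(x0,x1,y0,y1) in((c1,(325,362,100,132)),(c2,(418,465,98,135))):
    g=cv2.cvtColor(c["img"],cv2.COLOR_RGB2GRAY);m=(g<125).astype(np.uint8);k=np.zeros_like(m);k[y0:y1,x0:x1]=m[y0:y1,x0:x1]
    n,l,s,ce=cv2.connectedComponentsWithStats(k);print(s[1+np.argmax(s[1:,4])])
```

```text
ellipse-centre bias px [ 1.32040296 -0.53772112]
ellipse-centre bias px [ 3.54778876 -1.02342926]
ellipse-centre bias px [ 0.21375725 -0.08899835]
ellipse-centre bias px [ 0.57827936 -0.16916036]
lens by glass [0.6976859  0.2253277  0.24475854] by tube [0.69709544 0.22559513 0.24624082] ring [0.70257228 0.22643365 0.25104604]
[325 106  29  26 570]
[422 101  37  32 655]
```

```bash
sed -i 's/\[.698,.2253,.2450\]/[.697,.2254,.2462]/' h.py
python3 - <<'E'
from h import *
from workcell import bot
s=bot.read_state();print(s["time"]);go(s,GOAL-.06*XC,RG);go(s,GOAL,RG)
E
```

```text
6.65
shift [ 0.0865 -0.0467  0.1268] turn [ 0.7844  0.0053 -0.0167]
shift [0.0876 0.0633 0.1747] turn [ 0.7844  0.0053 -0.0167]
```

Request:
{"name": "step_arm", "arguments": {
  "series": [
    {"x": 0.01, "y": -0.005, "z": 0.015, "ax": 0.08, "ay": 0.0, "az": 0.0, "grip": 1.0},
    {"x": 0.03, "y": -0.015, "z": 0.04, "ax": 0.25, "ay": 0.0, "az": 0.0, "grip": 1.0},
    {"x": 0.05, "y": -0.03, "z": 0.08, "ax": 0.45, "ay": 0.0, "az": 0.0, "grip": 1.0},
    {"x": 0.075, "y": -0.04, "z": 0.11, "ax": 0.67, "ay": 0.0, "az": -0.01, "grip": 1.0},
    {"x": 0.087, "y": -0.03, "z": 0.13, "ax": 0.784, "ay": 0.005, "az": -0.017, "grip": 1.0},
    {"x": 0.087, "y": 0.01, "z": 0.15, "ax": 0.784, "ay": 0.005, "az": -0.017, "grip": 1.0},
    {"x": 0.088, "y": 0.04, "z": 0.165, "ax": 0.784, "ay": 0.005, "az": -0.017, "grip": 1.0},
    {"x": 0.088, "y": 0.058, "z": 0.173, "ax": 0.784, "ay": 0.005, "az": -0.017, "grip": 1.0},
    {"x": 0.088, "y": 0.063, "z": 0.175, "ax": 0.784, "ay": 0.005, "az": -0.017, "grip": 1.0},
    {"x": 0.088, "y": 0.063, "z": 0.175, "ax": 0.784, "ay": 0.005, "az": -0.017, "grip": 1.0},
    {"x": 0.088, "y": 0.063, "z": 0.175, "ax": 0.784, "ay": 0.005, "az": -0.017, "grip": 1.0},
    {"x": 0.088, "y": 0.063, "z": 0.175, "ax": 0.784, "ay": 0.005, "az": -0.017, "grip": 1.0}
  ],
  "force": 25
}}

```text
time: 7.85
tool_pos: [0.5705, 0.2237, 0.2407]
tcp_rot: [2.163, 2.184, 0.101]
wrist_force: [0.2, 0.6, -0.9]
width: 0.102
grip_force: 26.8
```

Run:
```python
from h import *
from workcell import bot,imaging
s=bot.read_state();print(s["time"],s["tool_pos"],s["grip_force"]);go(s,GOAL,RG)
f=lambda a,k:cv2.resize(a[:,:,::-1],None,fx=k,fy=k,interpolation=cv2.INTER_CUBIC)
W=np.zeros((600,800,3),np.uint8)
c=imaging.read_camera("scene");W[:480,:400]=f(c["img"][120:240,310:410],4)
c=imaging.read_camera("top");W[:400,405:800]=f(c["img"][75:175,150:250],4)[:,:395]
c=imaging.read_camera("wrist");W[410:600,405:659]=f(c["img"],.497)[:190,:254]
for b in blobs(c["img"],(10,70,100),(30,255,255),(200,100,320,384),60)[:1]: print(b[:3])
cv2.imwrite("pics/fin.png",W)
```

```text
7.85 [0.57049932 0.22365344 0.24066045] 26.846816539764404
shift [-0.0013  0.0039 -0.003 ] turn [-0.003   0.0013  0.0031]
(np.int32(2497), array([258.52342811, 289.92551061]), array([246, 240,  26, 102], dtype=int32))
```

View pics/fin.png

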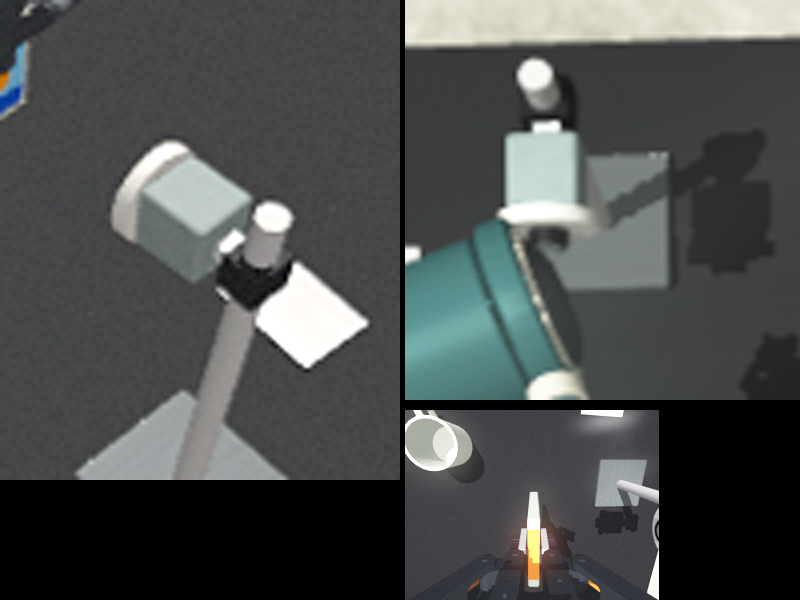

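Run:
```python
from h import *
from workcell import bot,imaging
s=bot.read_state();R=Rn.from_rotvec(s["tcp_rot"]).as_matrix();c=imaging.read_camera("scene")
k=5;x0,y0=265,110;im=cv2.resize(c["img"][y0:y0+110,x0:x0+155,::-1],None,fx=k,fy=k,interpolation=cv2.INTER_CUBIC)
def dot(X,col,r=2):
    p=(proj(c,X)-[x0,y0]+.5)*k-.5; cv2.circle(im,tuple(int(round(v)) for v in p),r,col,-1)
F=s["tool_pos"]+R@[.0014,.0045,.008]
for dx in(-.03,.03):
    for dz in(-.04,.04): dot(F+R@[dx,0,dz],(0,0,255),3)
dot(F,(0,255,0),3)
print("face rel lens in cam axes",((F-LENS)@np.c_[XC,RG[:,0],-RG[:,2]]).round(4))
for a in np.linspace(0,6.28,30):
    for d in(.011,.021): dot(LENS+d*XC+.032*(np.cos(a)*RG[:,0]+np.sin(a)*RG[:,2]),(0,0,255) if d<.02 else (255,0,255),1)
cv2.imwrite("pics/chk.png",im)
```

```text
face rel lens in cam axes [-0.1218  0.0007 -0.0017]
```

View pics/chk.png

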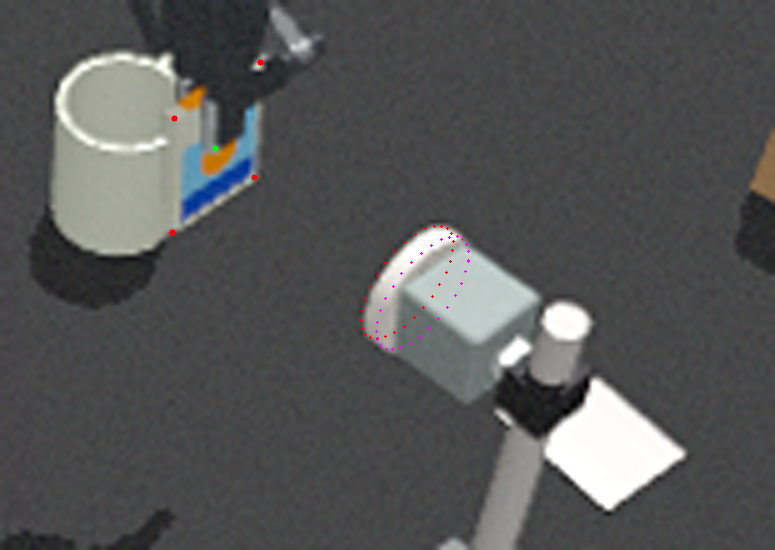

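Run:
```python
from h import *
from workcell import bot,imaging
L=[];F=[]
for i in range(10):
    c=imaging.read_camera("scene"); s=bot.read_state(); R=Rn.from_rotvec(s["tcp_rot"]).as_matrix()
    L.append(s["tool_pos"]);F.append(s["tcp_rot"])
m=np.mean(L,0);r=np.mean(F,0);print(s["time"],m,np.std(L,0));s=dict(tool_pos=m,tcp_rot=r);go(s,GOAL,RG)
R=Rn.from_rotvec(r).as_matrix();f=m+R@[.0014,.0045,.008]
h=cv2.cvtColor(c["img"],cv2.COLOR_RGB2HSV);b=cv2.inRange(h,(105,150,80),(125,255,255));b[:,:290]=0;b[:,330:]=0;b[:140]=0;b[165:]=0
q=cv2.findNonZero(b).reshape(-1,2);print("blue box",q.min(0),q.max(0))
for dx in(-.03,.03): print("pred bottom corner",proj(c,f+R@[dx,0,.04]))
```

```text
8.55 [0.57106121 0.22362959 0.24039469] [1.13687649e-04 1.58060880e-05 3.99220885e-05]
shift [-0.0013  0.0029 -0.0037] turn [-0.0032  0.0016  0.0027]
blue box [302 141] [315 152]
pred bottom corner [299.08688601 156.12568137]
pred bottom corner [315.53822242 145.087007  ]
```

Request:
{"name": "step_arm", "arguments": {
  "series": [
    {"x": -0.003, "y": 0.002, "z": -0.003, "ax": -0.003, "ay": 0.0, "az": 0.003, "grip": 1.0},
    {"x": -0.003, "y": 0.002, "z": -0.003, "ax": -0.003, "ay": 0.0, "az": 0.003, "grip": 1.0},
    {"x": -0.003, "y": 0.002, "z": -0.003, "ax": -0.003, "ay": 0.0, "az": 0.003, "grip": 1.0},
    {"x": -0.003, "y": 0.002, "z": -0.003, "ax": -0.003, "ay": 0.0, "az": 0.003, "grip": 1.0},
    {"x": -0.003, "y": 0.002, "z": -0.003, "ax": -0.003, "ay": 0.0, "az": 0.003, "grip": 1.0}
  ],
  "force": 25
}}

```text
time: 9.05
tool_pos: [0.572, 0.2221, 0.2419]
tcp_rot: [2.164, 2.181, 0.103]
wrist_force: [0.0, -0.2, -0.9]
width: 0.104
grip_force: 26.8
```

Run:
```python
from h import *
from workcell import bot
s=bot.read_state();print(s["time"],s["grip_force"],np.abs(s["joint_vel"]).max());go(s,GOAL,RG)
print(bot.finish_job())
```

```text
9.05 26.847014129161835 0.002297732270589021
shift [ 0.0018  0.0008 -0.0008] turn [-0.0003  0.0016 -0.0005]
the job is handed in; nothing more can be done
None
```

The job is handed in at 9 s: the arm is holding the sun tile steady in front of the lens with about 27 N, picture towards the lens and upright, within about 1 mm of the pose I worked out; camera calibration adds an estimated 2–3 mm of position uncertainty.

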